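# Dip the pump's gauge and present it for reading

## Robot

A 7-joint arm with a two-finger parallel gripper is mounted at the origin on a cart in front of the work surface, level with it; the furniture and walls round the work are solid. World frame = base frame: x ahead of the robot, y to its left, z up, the work surface at z = 0. Lengths are in m, angles in rad, forces in N, time in s.
With the tool pointing down it reaches from about 0.4 to 0.875 m from the base axis. Payload 6.5 kg.
Tool frame: the origin (TCP) lies between the finger pads; the fingertips stand 25 mm ahead of it and the grasp point (between the pads) lies 6 mm ahead of it (tip_extent is the distance from the TCP to the fingertips, in m); z points along the fingers, x is the direction in which the jaws open and shut, and the axes are right-handed (so a half turn about z gives the same grasp; the last joint's range is limited). The gripper opens to 85 mm and grips with 20 to 120 N. Pads are 22 mm wide; open, the fingers measure 114 mm over their backs; the gripper's body (76 mm by 85 mm) begins 54 mm behind the grasp point. The pads swing forward as they close: fully open they stand 13 mm farther back than shut.
Start: joints at [-1.345, 0.536, -0.004, 1.538, 0.003, 1.067, -0.071], TCP at [0.187, 0.623, 0.219] pointing down, gripper open.
Joint ranges: [-2.7, 2.7], [-0.37, 2.16], [-1.27, 1.26], [0.24, 2.4], [-1.31, 4.45], [0.19, 1.91], [-2.76, 2.76]. Speed limits (rad/s): [2.39, 2.39, 3.14, 3.14, 3.14, 3.14, 3.14].

## Interface

Orientations are given as a unit quaternion [w, x, y, z].
In Python, from workcell import state, capture, job_done, tip_extent gives the robot as it stands.
- The arm moves only by the tool step_arm, never from a script. Its argument "moves" is a list of rows, each an object of numbers: "rx", "ry", "rz": the turn, a rotation vector about the tool's x, y, z in rad; "x", "y", "z": the shift along the tool's x, y, z in mm; "claw": the closure, from -1 (fully open) to 1 (shut). A call has exactly 8 rows; each row shifts and turns the commanded pose from where the row before left it, along the tool's axes as they then stand; what a row does not reach is not made up. A row lasts 1/8 s, in which the tool goes at most 62.5 mm and 10.7 degrees, less where a joint would pass 70% of its speed; a pose out of reach is approached as far as the arm can. A call is refused whole if a number of a shift passes 62.5 or a number of a turn 0.188, either way. A call with a gripper value outside its range is refused whole. The fingers move at their own pace and stop on an object; "grip_force" is the grip in N (left out, the last holds). Time passes only in rows, so rows that do not move let the fingers close, or fill a call up. It gives the time, the measured TCP pose, the force and the opening at its end, in the units of the state.
- state(): the state, without advancing time (a new reading comes with each control period).
- capture(name): name is "side" or "top" or "wrist"; returns a dict with "color" (400x640x3 uint8, red, green, blue), "mtx" (3x3 intrinsics, pixels), "k1" (the pictures are not rectified: a ray, as slopes to the right and down, at radius r is drawn at 1 + k1 r^2 times it, then the intrinsics apply), "R" (3x3) and "t" (3): a world point X has camera coordinates R X + t. Camera axes: x right, y down, z forward; pixel columns grow to the right and rows downward; lengths in m; the calibration is good to about 2 mm. A picture is of the moment at which its call begins. There is no depth.
- job_done(): hands the job in, once; it reports no verdict.
The state is a dict: "t": time; "q": joint angles; "dq": joint speeds; "joint_efforts": joint torques, N m; "ee_pos": TCP position; "eef_rot": TCP orientation; "force": force on the tool from outside, world axes, zero at the start; "moment": the same for the moment, N m; "opening": finger opening in m.
Only numpy, scipy, OpenCV 4.12 (cv2) and the standard library are available. Lean on these libraries where they do the work, as an engineer would, in place of code of your own. Each camera call takes 0.05 s, during which the arm holds its last target. There are 200 camera calls.

## Task

Take the dip gauge from its rest by its square handle, slide its stem down the leaning guide tube of the vacuum pump until the collar stops on the tube's mouth and keep it there for a moment, then withdraw it completely. Finish while holding the gauge still and level in the gripper, with its tip over the card tray about 15 cm above the worktop, so that the marks can be read; do not put it down or let go, and leave the tray, the jar, the glue bottle and the card box where they are.

Things in the scene. Friction and masses are not known exactly. Their poses are not given: they have to be found in the camera images.
- gauge: Loose dip gauge, 208 mm long, about 0.12 kg, lying level in its rest. Its x axis is its long axis, towards the tip; z up at the start. Origin: on the axis, on the collar's face towards the tip. x 0 to 100 mm: steel stem, 9 mm thick, dark rings at 60 and 82, last 6 mm tapered. x -8 to 0: steel collar, 36 mm wide. x -108 to -8: black square handle, 16 x 16 mm, flats facing y and z.
- gauge_grip (a point): Point on the handle's axis at gauge x = -48 mm, the middle of the 82 mm of handle that lie free between collar and rear fork: the place to grasp, near the gauge's centre of mass (about 20 mm behind the origin).
- gauge_tip (a point): The pointed end of the gauge's stem, on its axis, 100 mm ahead of the gauge's origin.
- gauge_rest: Fixed grey rest: base 170 x 50 x 12 mm, two upright aluminium forks open upward, 10 mm thick along x, prong tops 71 to 74 mm high. Origin: centre of the underside, x towards the gauge's tip. Rear fork at x = -65 mm (31 mm wide) carries the handle's end, front fork at x = +60 (24 mm wide) the stem. Gauge axis 62 mm high, gauge origin at rest x = +30 mm; it lifts straight up out.
- guide_tube: Steel tube fixed to the pump, leaning 35 degrees from vertical. Origin: centre of the mouth, on the rim, 125 mm above the worktop. z runs along the tube, out of the mouth and up; the stem goes in along -z. Bore 16 mm, 105 mm deep, flared to 27 mm over the top 12 mm; rim 34 mm outside. With the gauge fully in, its origin is at this origin and its x is along -z, the collar on the rim.
- pump: Small grey vacuum pump, fixed, base 170 x 190 mm (x, y), 26 mm high; finned motor barrel and aluminium end box on its right half (y -81 to +11 mm), 120 mm high. Origin: centre of the underside; front is -x. The guide tube's mouth is at pump (-45, +50, 125) mm and leans to the front, so the stem goes down and towards pump +x.
- kraft_tray: Shallow open brown card tray, 170 x 130 x 30 mm (x, y, z), loose, standing on the worktop. Origin: centre of its underside. It is to stay where it stands.
- glue_bottle: Small white glue bottle with blue cap, 38 mm wide, 86 mm high, loose bystander. Origin: centre of its underside.
- slot_box: Narrow open card box, 105 x 53 x 44 mm, loose bystander. Origin: near the centre of its underside.
- jar_small: Clear jar with black lid, 63 mm wide, 102 mm high, loose bystander. Origin: centre of its underside.
There are look-alikes about, which are no part of the job. Leave any red look-alike of the gauge_rest alone.

How it is judged:
On the way, in this order (a step that is already met when the one before it is completed fails the run):
1. the gauge is fully in the guide tube, its collar on the mouth (z of gauge in the frame of guide_tube between -0.004 and 0.004 m and x of gauge in the frame of guide_tube between -0.007 and 0.007 m and y of gauge in the frame of guide_tube between -0.007 and 0.007 m and angle between the x axis of gauge and the z axis of guide_tube, either way round below 0.12 rad and z of gauge_tip in the frame of guide_tube below -0.09 m), for 0.3 s.
2. the gauge is withdrawn, its tip clear of the tube and still in the gripper (distance between gauge_tip and guide_tube above 0.03 m and height (world z) of gauge_tip above 0.11 m and contact force between the fingers and gauge above 0.5 N), for 0.1 s.
At the end, for the whole second after the job is handed in: The gripper's fingers hold the gauge still (under 30 mm/s), touching neither pump, rest, tray nor bystanders; its axis is level within 9 degrees, its tip lies over the tray's outline and 100 to 200 mm above the worktop; tray and bystanders are within 30 mm of where they stood (angle between gauge's own x axis and vertical between 1.41 and 1.73 rad and x of gauge_tip in the frame of kraft_tray between -0.085 and 0.085 m and y of gauge_tip in the frame of kraft_tray between -0.065 and 0.065 m and height (world z) of gauge_tip between 0.1 and 0.2 m and height (world z) of gauge above 0.08 m and contact force between the fingers and gauge above 0.5 N and linear speed of gauge below 0.03 m/s and angular speed of gauge below 0.2 rad/s and contact force between gauge and pump below 0.2 N and contact force between gauge and gauge_rest below 0.2 N and contact force between gauge and kraft_tray below 0.2 N and contact force between gauge and glue_bottle below 0.2 N and contact force between gauge and slot_box below 0.2 N and contact force between gauge and jar_small below 0.2 N and distance of each of glue_bottle, slot_box, jar_small, kraft_tray from where it was at the start of the episode below 0.03 m); the arm keeps its last pose, push and grip.
It fails at once if the glue bottle is moved by more than 30 mm (distance of glue_bottle from where it was at the start of the episode above 0.03 m).
It fails at once if the card box is moved by more than 30 mm (distance of slot_box from where it was at the start of the episode above 0.03 m).
It fails at once if the jar is moved by more than 30 mm (distance of jar_small from where it was at the start of the episode above 0.03 m).
It fails at once if the card tray is moved by more than 30 mm (distance of kraft_tray from where it was at the start of the episode above 0.03 m).
It also fails if it takes over 54 s, if anything falls off the work surface, if the arm or the gripper's body presses on something with over 40 N, if the wrist force passes 120 N, or if a joint passes its speed limit or range.

## Working session

There is one attempt and no reset: what is moved stays moved. The work goes in short steps, Python scripts to look and compute and a tool call to move; the robot and the scene stay as the last step left them, time stands still between calls to the robot, and variables do not carry over. Pictures are saved under pics/ and viewed, about 8 in all and at most 12, crops included, and the job is handed in when it is done.

Besides the shell and the picture viewer there is one more tool, called after "Request:" in YAML: its name, and indented under it one key for each argument. step_arm: Moves the arm, as the interface text tells. Its arguments: {"type":"object","properties":{"moves":{"type":"array"},"grip_force":{"type":"number"}},"required":["moves"]}

```bash
mkdir -p pics
cat > h.py <<'E'
import numpy as np, cv2
from workcell import state, capture
def save(n,c): cv2.imwrite('pics/'+n+'.png',cv2.cvtColor(c,cv2.COLOR_RGB2BGR))
def ray(c,uv):
    K=np.array(c['mtx']);k=c['k1'];R=np.array(c['R']);t=np.array(c['t'])
    d=np.linalg.inv(K)@[uv[0],uv[1],1]; d=d[:2]; s=d.copy()
    for _ in range(20): s=d/(1+k*(s@s))
    v=R.T@np.array([s[0],s[1],1]); return -R.T@t, v/np.linalg.norm(v)
def plane(c,uv,z):
    o,v=ray(c,uv); return o+v*(z-o[2])/v[2]
def proj(c,X):
    p=np.array(c['R'])@np.array(X)+np.array(c['t']); s=p[:2]/p[2]; s=s*(1+c['k1']*(s@s))
    K=np.array(c['mtx']); return K[:2,:2]@s+K[:2,2]
def tri(c1,a,c2,b):
    o1,v1=ray(c1,a);o2,v2=ray(c2,b)
    A=np.c_[v1,-v2]; l=np.linalg.lstsq(A,o2-o1,rcond=None)[0]
    p,q=o1+l[0]*v1,o2+l[1]*v2; return (p+q)/2,np.linalg.norm(p-q)
E
python3 - <<'E'
from h import *
import pickle
d={}
for n in ('side','top','wrist'):
    c=capture(n); d[n]=c; save(n,c['color']); print(n,-np.array(c['R']).T@c['t'],c['k1'],np.array(c['mtx']).tolist())
pickle.dump(d,open('c0.pkl','wb')); print(state())
E
```

```text
side [ 0.28611436 -1.07319731  0.73461317] 0.013105952775570891 [[395.2278561490391, 0.0, 314.1328690320011], [0.0, 395.2278561490391, 201.29752286442664], [0.0, 0.0, 1.0]]
top [0.43602789 0.05815288 1.14433728] -0.06790569893777715 [[363.0053883142281, 0.0, 323.3704693646279], [0.0, 363.0053883142281, 201.6181398611516], [0.0, 0.0, 1.0]]
wrist [0.11019386 0.64428592 0.37385149] -0.02744132890077997 [[315.220095231967, 0.0, 324.7167974380583], [0.0, 315.220095231967, 204.9930022954791], [0.0, 0.0, 1.0]]
{'t': 0.15, 'q': array([-1.34515303,  0.53696217, -0.00445068,  1.53861521,  0.00262323,
        1.0673014 , -0.07121125]), 'dq': array([-0.00013503, -0.00157851, -0.00113243, -0.00300765,  0.00112845,
       -0.00038028, -0.00102211]), 'joint_efforts': array([ 1.51839355e-03, -5.83781612e+01,  1.04968295e+00, -2.59351569e+01,
        1.24794830e-02,  6.47361318e-03, -3.11444012e-06]), 'ee_pos': array([0.18688525, 0.6220493 , 0.21824575]), 'eef_rot': array([ 4.25000457e-04,  8.02383731e-01,  5.96808126e-01, -4.78837140e-04]), 'force': array([-0.15347684, -1.71041668, -1.35661407]), 'moment': array([-0.03272829,  0.03763841, -0.00584089]), 'opening': 0.08535649746573466}
```

View pics/top.png

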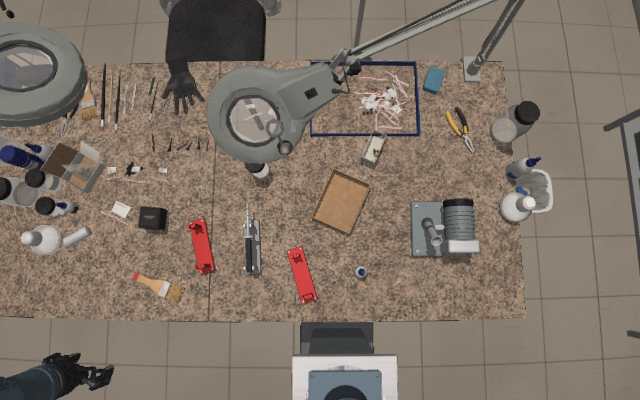

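View pics/side.png

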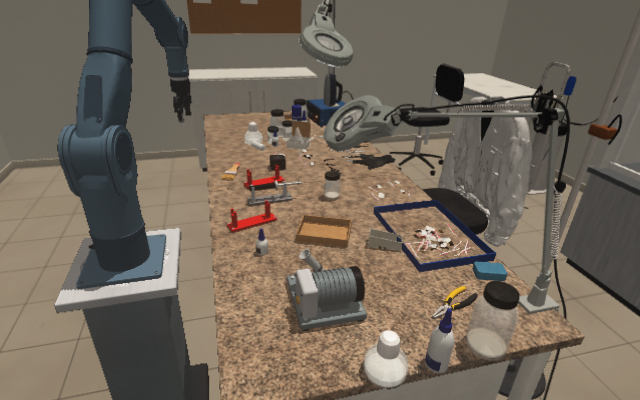

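The top view shows the gauge in its grey rest, with the handle at about (250,255) and the tip at (248,205). There are two empty red look-alike rests at (202,246) and (302,275). The tray is at (341,202), the pump at (445,228) with its tube mouth near (428,222), the glue bottle at (361,272), the jar at (260,172) and the card box at (373,150).

Candidates for the gauge and rest: the grey rest at (250,245), the red rest at (202,246) and the red rest at (302,275). I choose the grey one, because it carries the gauge. I'll check that in a close crop.

Run:
```python
from h import *
import pickle
d=pickle.load(open('c0.pkl','rb'))
def crop(n,u,v,w,h,s): return cv2.resize(d[n]['color'][v:v+h,u:u+w],None,fx=s,fy=s,interpolation=cv2.INTER_CUBIC)
a=crop('top',210,190,80,60+40,3.0) # (210..290,190..290)
b=crop('top',400,190,80,100,3.0)
c=crop('side',235,165,80,50,3.0); e=crop('side',280,245,80,50,3.0)
save('crop1',np.vstack([cv2.resize(np.hstack([a,b]),None,fx=4/3,fy=4/3),]) if 0 else np.hstack([np.hstack([a,b]),np.vstack([c,e])]))
```

```text
(no output)
```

View pics/crop1.png

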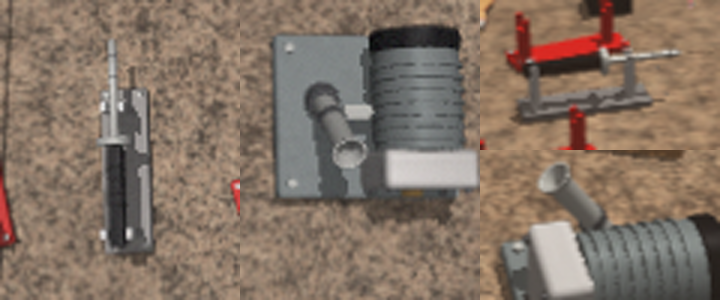

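Run:
```python
from h import *
import pickle
np.set_printoptions(precision=4,suppress=True)
d=pickle.load(open('c0.pkl','rb')); T,S=d['top'],d['side']
for n,p in dict(tip=(247,203.3),col=(248,237),end=(248.7,270)).items(): print(n,plane(T,p,.062))
print('col tri',tri(T,(248,237),S,(276,185)),'tip',tri(T,(247,203.3),S,(301,182.3)))
print('mouth',plane(T,(436.3,240.7),.125),tri(T,(436.3,240.7),S,(305,255)))
A=plane(T,(411.7,202),.026);B=plane(T,(411.7,256),.026);print('pump L corners',A,B, (A-B))
C=plane(T,(400+(370-240)/3,202),.026);print(C)
# tray mask
hsv=cv2.cvtColor(T['color'],cv2.COLOR_RGB2HSV)
print('tray px',hsv[202,341])
for n,p,z in [('jar',(262,165),.05),('glue',(361,272),.086),('box',(373,150),.03)]: print(n,plane(T,p,z))
for p in [(328,169),(369,185),(351,236),(313,218)]: print('trayc',plane(T,p,.03))
W=d['wrist']; s=state(); print(proj(W,s['ee_pos']))
from scipy.spatial.transform import Rotation as Ro
q=s['eef_rot'];R=Ro.from_quat([q[1],q[2],q[3],q[0]]).as_matrix();print(R); print('cam in tool',R.T@(-W['R'].T@W['t']-s['ee_pos']), R.T@W['R'].T)
```

```text
tip [0.6081 0.2923 0.062 ]
col [0.5062 0.2864 0.062 ]
end [0.409  0.2819 0.062 ]
col tri (array([0.507 , 0.2858, 0.0642]), np.float64(0.0019476663476224944)) tip (array([0.6081, 0.292 , 0.063 ]), np.float64(0.0003299152068584303))
mouth [ 0.489  -0.2566  0.125 ] (array([ 0.4902, -0.2576,  0.1223]), np.float64(0.0020766986710382762))
pump L corners [ 0.6155 -0.2156  0.026 ] [ 0.4481 -0.2087  0.026 ] [ 0.1674 -0.0069  0.    ]
[ 0.615  -0.3158  0.026 ]
tray px [ 14 104 170]
jar [0.7306 0.2516 0.05  ]
glue [ 0.403  -0.0464  0.086 ]
box [ 0.7835 -0.0981  0.03  ]
trayc [0.7217 0.0459 0.03  ]
trayc [ 0.6695 -0.0824  0.03  ]
trayc [ 0.5102 -0.0233  0.03  ]
trayc [0.5663 0.0932 0.03  ]
[326.3031 255.478 ]
[[ 0.2876  0.9577 -0.0003]
 [ 0.9577 -0.2876 -0.0013]
 [-0.0013  0.0001 -1.    ]]
cam in tool [-0.001  -0.0798 -0.1556] [[ 1.     -0.0001  0.0005]
 [-0.0001  0.9508  0.3099]
 [-0.0005 -0.3099  0.9508]]
```

View pics/wrist.png

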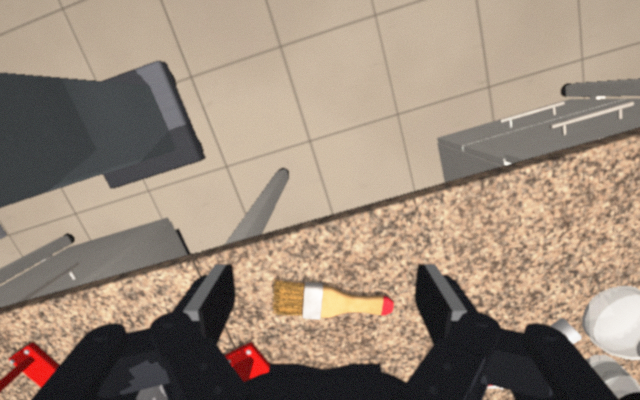

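The wrist view shows only a brush, at about (330,298), and the open fingers, so nothing is near the gripper yet. The crop confirms the choice: collar at top (248,237), handle end at (249,270), and tube mouth at top (436,241) and side (305,255).

Plan: grasp with the tool tilted 15° forward, which leaves it tilted 40° back at insertion.

```bash
cat >> h.py <<'E'
from scipy.spatial.transform import Rotation as Ro
np.set_printoptions(precision=4,suppress=True)
def pose():
    s=state(); q=s['eef_rot']; return Ro.from_quat([q[1],q[2],q[3],q[0]]).as_matrix(),np.array(s['ee_pos']),s
def goto(Rt,pt):
    R,p,s=pose(); rv=Ro.from_matrix(R.T@Rt).as_rotvec()
    print('turn',rv,'shift mm after turn',1e3*Rt.T@(pt-p),'| before turn',1e3*R.T@(pt-p)); return rv
def toolR(gx,a):
    """gauge direction gx; tool z in the plane of gauge, tilted by a (rad) forward from gauge -z"""
    gx=gx/np.linalg.norm(gx); gy=np.cross([0,0,1],gx); gy/=np.linalg.norm(gy); gz=np.cross(gx,gy)
    z=np.sin(a)*gx-np.cos(a)*gz; x=gy; return np.c_[x,np.cross(z,x),z]
E
python3 - <<'E'
from h import *
import pickle
d=pickle.load(open('c0.pkl','rb'));print('lamp',tri(d['top'],(250,115),d['side'],(362,122)))
gx=np.array([.1991,.0104,0]);R=toolR(gx,np.radians(15));grip=np.array([.459,.2835,.062])
goto(R,grip-.006*R[:,2]+[0,0,.09]); print(R)
E
```

```text
lamp (array([0.8045, 0.2359, 0.3075]), np.float64(0.03151893077509493))
turn [-0.2593  0.0463 -0.3418] shift mm after turn [-352.283   228.2808  123.7503] | before turn [-246.417   356.5264   60.804 ]
[[-0.0522  0.9646  0.2585]
 [ 0.9986  0.0504  0.0135]
 [ 0.      0.2588 -0.9659]]
```

Request:
step_arm:
  moves:
    - {"x": -15,"y": 20,"z": 0,"claw": -1}
    - {"x": -33,"y": 48,"z": 0,"claw": -1}
    - {"x": -33,"y": 48,"z": 0,"claw": -1}
    - {"x": -33,"y": 48,"z": 0,"claw": -1}
    - {"x": -33,"y": 48,"z": 5,"claw": -1}
    - {"x": -33,"y": 48,"z": 5,"claw": -1}
    - {"x": -33,"y": 48,"z": 5,"claw": -1}
    - {"x": -20,"y": 28,"z": 5,"claw": -1}

```text
validation failed for argument at $.mo...
```

Run:
```python
from h import *
gx=np.array([.1991,.0104,0]);R=toolR(gx,np.radians(15));grip=np.array([.459,.2835,.062])
goto(R,grip-.006*R[:,2]+[0,0,.09]); s=state();print(s['q'],s['ee_pos'],s['t'])
```

```text
turn [-0.2593  0.0463 -0.3418] shift mm after turn [-352.283   228.2808  123.7503] | before turn [-246.417   356.5264   60.804 ]
[-1.3452  0.537  -0.0045  1.5386  0.0026  1.0673 -0.0712] [0.1869 0.622  0.2182] 0.15
```

Request:
step_arm:
  moves:
    - {"rx": 0,"ry": 0,"rz": 0,"x": -15,"y": 20,"z": 0,"claw": -1}
    - {"rx": 0,"ry": 0,"rz": 0,"x": -33,"y": 48,"z": 0,"claw": -1}
    - {"rx": 0,"ry": 0,"rz": 0,"x": -33,"y": 48,"z": 0,"claw": -1}
    - {"rx": 0,"ry": 0,"rz": 0,"x": -33,"y": 48,"z": 0,"claw": -1}
    - {"rx": 0,"ry": 0,"rz": 0,"x": -33,"y": 48,"z": 5,"claw": -1}
    - {"rx": 0,"ry": 0,"rz": 0,"x": -33,"y": 48,"z": 5,"claw": -1}
    - {"rx": 0,"ry": 0,"rz": 0,"x": -33,"y": 48,"z": 5,"claw": -1}
    - {"rx": 0,"ry": 0,"rz": 0,"x": -20,"y": 28,"z": 5,"claw": -1}

```text
t: 1.15
ee_pos: [0.4436, 0.2995, 0.1987]
eef_rot: [0.001, 0.803, 0.595, -0.0]
force: [0.5, 0.8, -0.0]
opening: 0.0855
```

Run:
```python
from h import *
gx=np.array([.1991,.0104,0]);R=toolR(gx,np.radians(15));grip=np.array([.459,.2835,.062])
goto(R,grip-.006*R[:,2]+[0,0,.09]); s=state();print(s['q'],s['ee_pos'],s['t'])
```

```text
turn [-0.2585  0.0465 -0.3454] shift mm after turn [-16.7486   1.9443  42.8671] | before turn [-11.294   17.8699  40.9267]
[-0.7619  0.3657  0.1042  1.868  -0.0457  0.9104  0.6389] [0.4436 0.2995 0.1987] 1.15
```

Request:
step_arm:
  moves:
    - {"rx": -0.086,"ry": 0.015,"rz": -0.115,"x": 0,"y": 0,"z": 0,"claw": -1}
    - {"rx": -0.086,"ry": 0.015,"rz": -0.115,"x": 0,"y": 0,"z": 0,"claw": -1}
    - {"rx": -0.086,"ry": 0.015,"rz": -0.115,"x": 0,"y": 0,"z": 0,"claw": -1}
    - {"rx": 0,"ry": 0,"rz": 0,"x": -8,"y": 1,"z": 15,"claw": -1}
    - {"rx": 0,"ry": 0,"rz": 0,"x": -7,"y": 1,"z": 15,"claw": -1}
    - {"rx": 0,"ry": 0,"rz": 0,"x": 0,"y": 0,"z": 5,"claw": -1}
    - {"rx": 0,"ry": 0,"rz": 0,"x": 0,"y": 0,"z": 0,"claw": -1}
    - {"rx": 0,"ry": 0,"rz": 0,"x": 0,"y": 0,"z": 0,"claw": -1}

```text
t: 2.15
ee_pos: [0.4536, 0.2889, 0.1661]
eef_rot: [0.089, 0.681, 0.72, 0.095]
force: [0.3, -0.3, 0.1]
opening: 0.0853
```

Run:
```python
from h import *
import pickle
gx=np.array([.1991,.0104,0]);R=toolR(gx,np.radians(15));grip=np.array([.459,.2835,.062])
goto(R,grip-.006*R[:,2]+[0,0,.09]); s=state();print(s['q'],s['ee_pos'],s['t'])
c=capture('wrist');save('w1',c['color']);pickle.dump(c,open('w1.pkl','wb'))
for x in ([.507,.286,.062],[.459,.2835,.062],[.607,.2915,.062]): print(proj(c,x))
```

```text
turn [-0.0007 -0.0013  0.0032] shift mm after turn [-5.7166  1.2556  8.8962] | before turn [-5.7321  1.2429  8.888 ]
[-0.8565  0.3123  0.1141  2.0842  0.2488  0.5588  0.6761] [0.4536 0.2889 0.1661] 2.15
[318.8226 221.7927]
[318.448  175.1714]
[319.6995 295.9113]
```

View pics/w1.png

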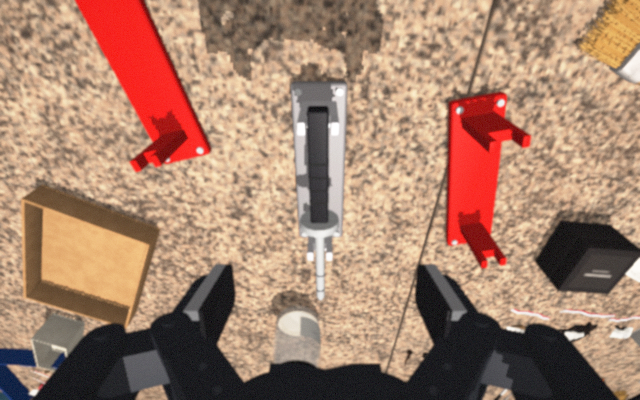

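The wrist view shows the gauge handle from (317,108) to (318,222), the collar at about (320,226) and the tip at (321,298), close to the prediction. Next I'll refine the handle line from its dark mask.

Run:
```python
from h import *
import pickle
c=pickle.load(open('w1.pkl','rb'))
g=cv2.cvtColor(c['color'],cv2.COLOR_RGB2GRAY).astype(float)
for v in (115,140,165,180,195): 
    r=g[v,300:340]; i=np.where(r<70)[0]+300; print(v,i.min(),i.max(),plane(c,((i.min()+i.max())/2,v),.070))
print('tip',plane(c,(321,298),.062),'stem at 265',plane(c,(320.3,265),.062))
gs=g[240:300,312:330]
for v in (250,262,275,288):
    r=g[v,308:334]; print(v,r.astype(int))
```

```text
115 307 327 [0.406  0.2802 0.07  ]
140 308 326 [0.425 0.281 0.07 ]
165 309 327 [0.4458 0.2827 0.07  ]
180 309 327 [0.4592 0.2833 0.07  ]
195 311 326 [0.4735 0.2843 0.07  ]
tip [0.6103 0.2931 0.062 ] stem at 265 [0.5609 0.2899 0.062 ]
250 [127 122 122 120 127 152 182 192 207 221 231 238 239 234 224 208 204 211
 179 138 126 124 123 129 149 178]
262 [213 214 209 184 156 143 144 163 191 214 229 235 238 236 225 203 181 176
 180 183 191 198 198 189 164 139]
275 [125 125 148 163 165 155 139 132 145 165 185 202 207 205 188 164 147 161
 190 206 211 209 200 188 176 171]
288 [152 152 159 178 189 201 204 184 171 196 221 233 237 233 224 198 171 173
 176 170 167 174 186 184 179 178]
```

Run:
```python
from h import *
gx=np.array([1,.0615,0]);R=toolR(gx,np.radians(15));grip=np.array([.460,.2834,.062])
goto(R,grip-.006*R[:,2]+[0,0,.03]);goto(R,grip-.006*R[:,2])
```

```text
turn [-0.0006  0.0011 -0.0057] shift mm after turn [ -5.8941 -13.3586  67.1179] | before turn [ -5.8994 -13.284   67.1322]
turn [-0.0006  0.0011 -0.0057] shift mm after turn [ -5.8941 -21.1232  96.0957] | before turn [ -5.9131 -21.0308  96.1148]
```

Request:
step_arm:
  moves:
    - {"rx": 0,"ry": 0,"rz": -0.006,"x": -3,"y": -4,"z": 16,"claw": -1}
    - {"rx": 0,"ry": 0,"rz": 0,"x": -3,"y": -4,"z": 20,"claw": -1}
    - {"rx": 0,"ry": 0,"rz": 0,"x": 0,"y": -4,"z": 16,"claw": -1}
    - {"rx": 0,"ry": 0,"rz": 0,"x": 0,"y": -4,"z": 14,"claw": -1}
    - {"rx": 0,"ry": 0,"rz": 0,"x": 0,"y": -3,"z": 12,"claw": -1}
    - {"rx": 0,"ry": 0,"rz": 0,"x": 0,"y": -2,"z": 10,"claw": -1}
    - {"rx": 0,"ry": 0,"rz": 0,"x": 0,"y": 0,"z": 4,"claw": -1}
    - {"rx": 0,"ry": 0,"rz": 0,"x": 0,"y": 0,"z": 0,"claw": -1}

```text
t: 3.2
ee_pos: [0.4574, 0.2824, 0.0712]
eef_rot: [0.09, 0.679, 0.722, 0.094]
force: [-0.1, 1.0, 0.4]
opening: 0.085
```

Run:
```python
from h import *
gx=np.array([1,.0615,0]);R=toolR(gx,np.radians(15));grip=np.array([.460,.2834,.062])
goto(R,grip-.006*R[:,2]);s=state();print(s['q'],s['force'])
```

```text
turn [-0.0012  0.002  -0.0001] shift mm after turn [0.8342 0.1462 3.5893] | before turn [0.8412 0.1504 3.5875]
[-0.8685  0.4919  0.1518  2.1396  0.2942  0.3255  0.62  ] [-0.128   1.0019  0.3533]
```

Request:
step_arm:
  moves:
    - {"rx": 0,"ry": 0,"rz": 0,"x": 1,"y": 0,"z": 3,"claw": -1}
    - {"rx": 0,"ry": 0,"rz": 0,"x": 0,"y": 0,"z": 0,"claw": -0.3}
    - {"rx": 0,"ry": 0,"rz": 0,"x": 0,"y": 0,"z": 0,"claw": 0.2}
    - {"rx": 0,"ry": 0,"rz": 0,"x": 0,"y": 0,"z": 0,"claw": 0.6}
    - {"rx": 0,"ry": 0,"rz": 0,"x": 0,"y": 0,"z": 0,"claw": 1}
    - {"rx": 0,"ry": 0,"rz": 0,"x": 0,"y": 0,"z": 0,"claw": 1}
    - {"rx": 0,"ry": 0,"rz": 0,"x": 0,"y": 0,"z": 0,"claw": 1}
    - {"rx": 0,"ry": 0,"rz": 0,"x": 0,"y": 0,"z": 0,"claw": 1}
  grip_force: 70

```text
t: 4.2
ee_pos: [0.458, 0.2834, 0.0684]
eef_rot: [0.09, 0.679, 0.722, 0.094]
force: [0.0, -0.2, 0.6]
opening: 0.0
```

Run:
```python
from h import *
R,p,s=pose();print(p,s['opening'],s['force']); print('tool coords of +z world 100mm',R.T@[0,0,100])
```

```text
[0.458  0.2834 0.0684] 3.2498082069924995e-06 [ 0.0028 -0.1523  0.5851]
tool coords of +z world 100mm [ -0.1811  25.7645 -96.6238]
```

The fingers closed on nothing (opening 0), so I'll look at what happened.

Run:
```python
from h import *
import pickle
c=capture('wrist');t=capture('top');s=capture('side')
pickle.dump((c,t,s),open('m.pkl','wb'))
R,p,_=pose();print([proj(c,p+R[:,2]*k) for k in (0,.006,.025)])
a=cv2.resize(t['color'][180:300,190:310],(400,400));b=cv2.resize(s['color'][150:220,220:340],(400,233))
o=np.zeros((400+200,800,3),np.uint8);o[:400,:400]=a;o[:233,400:]=b;o[300:600,400:]=cv2.resize(c['color'][100:400,120:520],(400,300))
save('m',o)
```

```text
[array([325.9118, 255.3011]), array([325.8655, 250.4204]), array([325.7365, 236.8229])]
```

View pics/m.png

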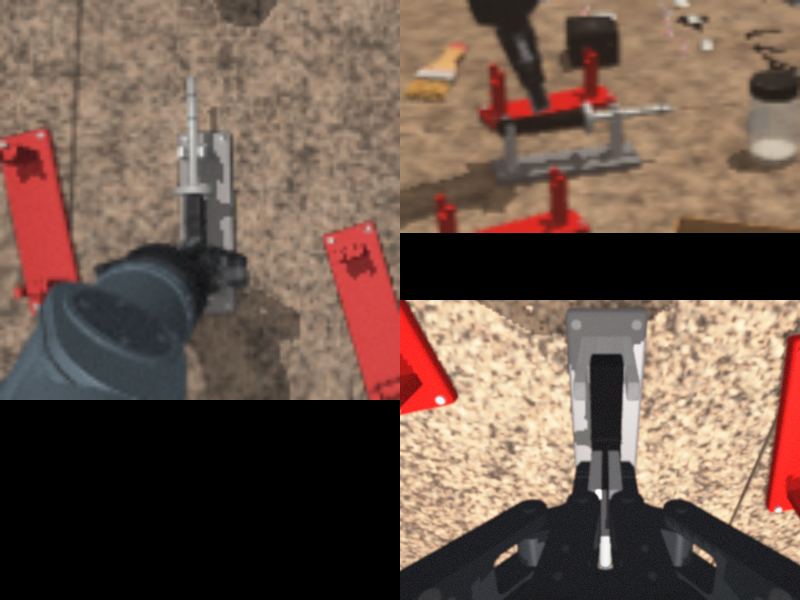

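Run:
```python
from h import *
import pickle
c,t,s=pickle.load(open('m.pkl','rb'))
a=cv2.resize(c['color'][190:390,220:430],(630,600),interpolation=cv2.INTER_CUBIC)
a=np.clip((a/255.)**.5*255,0,255).astype(np.uint8)
save('m2',a)
```

```text
(no output)
```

View pics/m2.png

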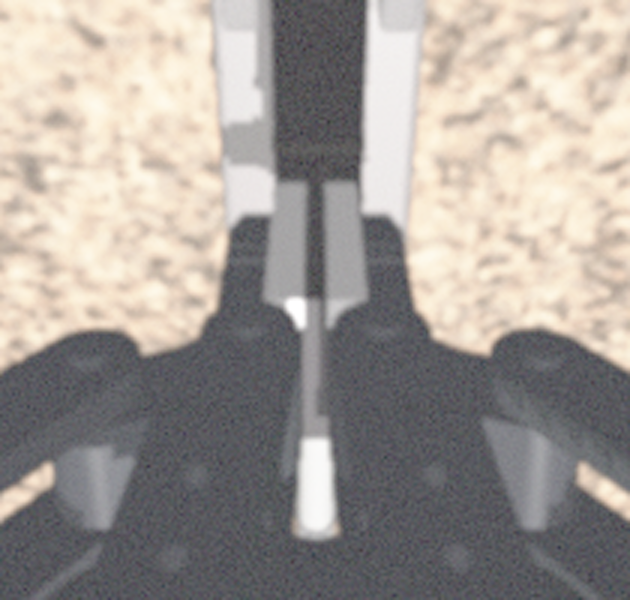

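Run:
```python
from h import *
import pickle
c,t,s=pickle.load(open('m.pkl','rb'));R,p,_=pose()
for uv in [(261,182),(262,181.5),(263,182)]:
    o,v=ray(s,uv);print(o+v*(.2834-o[1])/v[1])
for k in (-.03,-.016,0,.006,.025): print(k,p+R[:,2]*k,proj(s,p+R[:,2]*k))
print('handle end/collar side',proj(s,[.402,.28,.07]),proj(s,[.5,.286,.07]))
save('m3',cv2.resize(s['color'][140:210,215:315],(800,560),interpolation=cv2.INTER_CUBIC))
```

```text
[0.4506 0.2834 0.0837]
[0.4545 0.2834 0.0854]
[0.4582 0.2834 0.083 ]
-0.03 [0.4503 0.283  0.0974] [260.7928 178.7661]
-0.016 [0.4539 0.2832 0.0839] [261.8758 181.8997]
0 [0.458  0.2835 0.0684] [263.1002 185.4429]
0.006 [0.4596 0.2836 0.0626] [263.5558 186.7613]
0.025 [0.4645 0.2838 0.0443] [264.9857 190.8996]
handle end/collar side [248.3919 186.7965] [273.8904 183.8067]
```

View pics/m3.png

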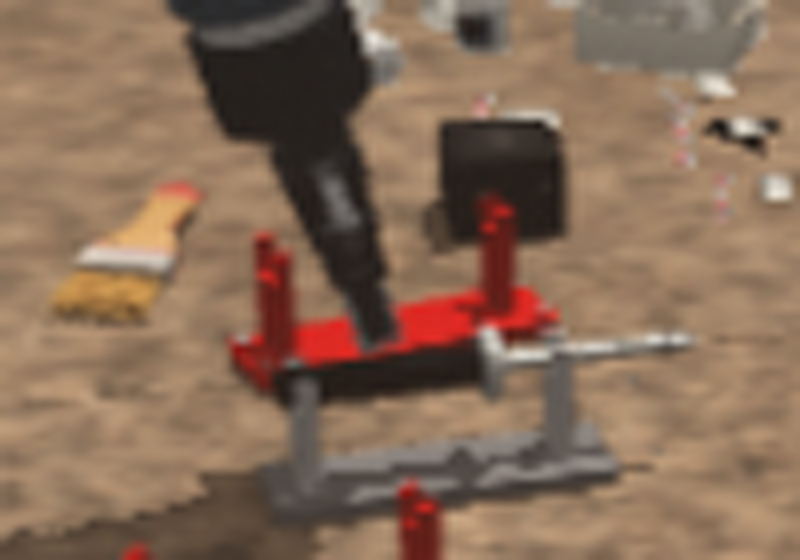

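The side view shows the closed fingertips at about (376,345) in the crop, above the handle top. Both cameras put the real tips about 14 mm behind the reported TCP instead of 25 mm ahead. The stated tool geometry is therefore about 39 mm too long, and the real grasp point is at about TCP −33 mm. I'll open and go deeper with the tilt cut to 10°.

Run:
```python
from h import *
gx=np.array([1,.0615,0]);R=toolR(gx,np.radians(10));grip=np.array([.460,.2834,.062])
goto(R,grip+.033*R[:,2])
```

```text
turn [ 0.0861  0.0018 -0.0001] shift mm after turn [-0.1897  0.827  39.6622] | before turn [-0.1199 -2.5872 39.5866]
```

Request:
step_arm:
  moves:
    - {"rx": 0,"ry": 0,"rz": 0,"x": 0,"y": 0,"z": 0,"claw": -1}
    - {"rx": 0,"ry": 0,"rz": 0,"x": 0,"y": 0,"z": 0,"claw": -1}
    - {"rx": 0.043,"ry": 0,"rz": 0,"x": 0,"y": 0,"z": 0,"claw": -1}
    - {"rx": 0.043,"ry": 0,"rz": 0,"x": 0,"y": 0,"z": 0,"claw": -1}
    - {"rx": 0,"ry": 0,"rz": 0,"x": 0,"y": 0,"z": 0,"claw": -1}
    - {"rx": 0,"ry": 0,"rz": 0,"x": 0,"y": 1,"z": 10,"claw": -1}
    - {"rx": 0,"ry": 0,"rz": 0,"x": 0,"y": 0,"z": 10,"claw": -1}
    - {"rx": 0,"ry": 0,"rz": 0,"x": 0,"y": 0,"z": 10,"claw": -1}

```text
t: 5.35
ee_pos: [0.4637, 0.2837, 0.0379]
eef_rot: [0.06, 0.682, 0.726, 0.062]
force: [-0.7, -0.1, 0.3]
opening: 0.0855
```

Request:
step_arm:
  moves:
    - {"rx": 0,"ry": 0,"rz": 0,"x": 0,"y": 0,"z": 9,"claw": -1}
    - {"rx": 0,"ry": 0,"rz": 0,"x": 0,"y": 0,"z": 0,"claw": -1}
    - {"rx": 0,"ry": 0,"rz": 0,"x": 0,"y": 0,"z": 0,"claw": 0.2}
    - {"rx": 0,"ry": 0,"rz": 0,"x": 0,"y": 0,"z": 0,"claw": 0.6}
    - {"rx": 0,"ry": 0,"rz": 0,"x": 0,"y": 0,"z": 0,"claw": 1}
    - {"rx": 0,"ry": 0,"rz": 0,"x": 0,"y": 0,"z": 0,"claw": 1}
    - {"rx": 0,"ry": 0,"rz": 0,"x": 0,"y": 0,"z": 0,"claw": 1}
    - {"rx": 0,"ry": 0,"rz": 0,"x": 0,"y": 0,"z": 0,"claw": 1}
  grip_force: 70

```text
t: 6.35
ee_pos: [0.4659, 0.284, 0.0305]
eef_rot: [0.06, 0.683, 0.726, 0.063]
force: [-1.8, -0.2, 5.1]
opening: 0.015
```

Run:
```python
from h import *
import pickle
R,p,s=pose();print(p,s['opening'],s['force'],s['moment'],s['q'])
gx=np.array([1,.0615,0]);goto(toolR(gx,np.radians(10)),np.array([.460,.2834,.062])+.033*R[:,2])
print(R.T@[0,0,100])
c=capture('wrist');pickle.dump(c,open('w2.pkl','wb'))
a=cv2.resize(c['color'][190:390,220:430],(630,600),interpolation=cv2.INTER_CUBIC)
save('w2',np.clip((a/255.)**.6*255,0,255).astype(np.uint8))
```

```text
[0.4659 0.284  0.0305] 0.015004828306954642 [-1.763  -0.1994  5.0828] [-0.1376  0.302  -0.0024] [-0.7342  0.5931  0.0465  2.0628  0.229   0.3546  0.7247]
turn [ 0.0004  0.0016 -0.0002] shift mm after turn [-0.2608 -0.3425  0.9586] | before turn [-0.2593 -0.3429  0.9589]
[ -0.1532  17.4078 -98.4731]
```

Gripped at an opening of 15 mm, against the 16 mm handle. I'll lift straight up.

Request:
step_arm:
  moves:
    - {"rx": 0,"ry": 0,"rz": 0,"x": 0,"y": 1.0,"z": -6,"claw": 1}
    - {"rx": 0,"ry": 0,"rz": 0,"x": 0,"y": 1.8,"z": -10,"claw": 1}
    - {"rx": 0,"ry": 0,"rz": 0,"x": 0,"y": 2.6,"z": -15,"claw": 1}
    - {"rx": 0,"ry": 0,"rz": 0,"x": 0,"y": 3.5,"z": -20,"claw": 1}
    - {"rx": 0,"ry": 0,"rz": 0,"x": 0,"y": 4.4,"z": -25,"claw": 1}
    - {"rx": 0,"ry": 0,"rz": 0,"x": 0,"y": 5.3,"z": -30,"claw": 1}
    - {"rx": 0,"ry": 0,"rz": 0,"x": 0,"y": 5.3,"z": -30,"claw": 1}
    - {"rx": 0,"ry": 0,"rz": 0,"x": 0,"y": 5.3,"z": -30,"claw": 1}

```text
t: 7.4
ee_pos: [0.4656, 0.284, 0.2008]
eef_rot: [0.06, 0.683, 0.726, 0.063]
force: [-0.1, 0.3, -1.3]
opening: 0.0147
```

Run:
```python
from h import *
import pickle
R,p,s=pose();print(p,s['opening'],s['force'],s['moment'],s['q'])
t=capture('top');sd=capture('side');c=capture('wrist');pickle.dump((c,t,sd),open('l.pkl','wb'))
g=p-.033*R[:,2]; gx=np.array([1,.0615,0])/np.hypot(1,.0615)
for k in (-.06,0.048,.148): print(proj(t,g+k*gx),proj(sd,g+k*gx),proj(c,g+k*gx))
u,v=proj(sd,g).astype(int);a,b=proj(t,g).astype(int)
o=np.zeros((600,800,3),np.uint8);o[:280,:400]=cv2.resize(sd['color'][v-35:v+35,u-40:u+60],(400,280));o[:280,400:]=cv2.resize(t['color'][b-50:b+20,a-50:a+50],(400,280))
o[280:,:512]=cv2.resize(c['color'],(512,320)); save('l',o);print(u-40,v-35,a-50,b-50)
```

```text
[0.4656 0.284  0.2008] 0.014719263215199816 [-0.1184  0.2934 -1.2985] [-0.047   0.2533 -0.0248] [-0.6882  0.3006 -0.0109  1.969   0.1611  0.7379  0.8212]
[235.1608 275.4264] [245.3129 145.8288] [322.8643 156.2467]
[233.8305 232.0173] [274.8907 143.2525] [323.5809 351.4471]
[232.7906 193.1175] [301.1553 140.9572] [323.9396 445.5336]
221 109 184 201
```

View pics/l.png

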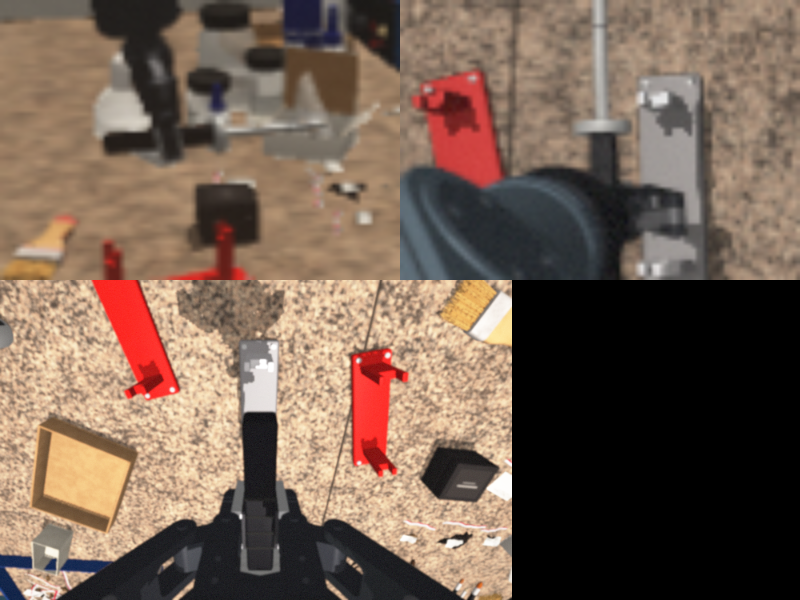

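The gauge is lifted level, and collar and tip lie within about 1–2 px of the predicted positions: collar at side (276,141) and top (234,231.5), tip at side (302,140). Next I move over to the pump and look at the mouth from above with the wrist camera.

Run:
```python
from h import *
R,p,s=pose();goto(R,np.array([.57,-.255,.30]))
```

```text
turn [0. 0. 0.] shift mm after turn [-544.9719   86.9646  -85.4232] | before turn [-544.9719   86.9646  -85.4232]
```

Request:
step_arm:
  moves:
    - {"rx": 0,"ry": 0,"rz": 0,"x": -20,"y": 2,"z": -15,"claw": 1}
    - {"rx": 0,"ry": 0,"rz": 0,"x": -35,"y": 5,"z": -15,"claw": 1}
    - {"rx": 0,"ry": 0,"rz": 0,"x": -40,"y": 6,"z": -15,"claw": 1}
    - {"rx": 0,"ry": 0,"rz": 0,"x": -40,"y": 6,"z": -10,"claw": 1}
    - {"rx": 0,"ry": 0,"rz": 0,"x": -40,"y": 7,"z": -10,"claw": 1}
    - {"rx": 0,"ry": 0,"rz": 0,"x": -40,"y": 7,"z": -10,"claw": 1}
    - {"rx": 0,"ry": 0,"rz": 0,"x": -40,"y": 7,"z": -5,"claw": 1}
    - {"rx": 0,"ry": 0,"rz": 0,"x": -40,"y": 7,"z": -5,"claw": 1}

```text
t: 8.55
ee_pos: [0.5143, -0.0096, 0.2902]
eef_rot: [0.06, 0.683, 0.726, 0.062]
force: [1.1, 0.9, -2.3]
opening: 0.0149
```

Request:
step_arm:
  moves:
    - {"rx": 0,"ry": 0,"rz": 0,"x": -40,"y": 6,"z": 0,"claw": 1}
    - {"rx": 0,"ry": 0,"rz": 0,"x": -40,"y": 6,"z": 0,"claw": 1}
    - {"rx": 0,"ry": 0,"rz": 0,"x": -40,"y": 6,"z": 0,"claw": 1}
    - {"rx": 0,"ry": 0,"rz": 0,"x": -40,"y": 6,"z": 0,"claw": 1}
    - {"rx": 0,"ry": 0,"rz": 0,"x": -40,"y": 6,"z": 0,"claw": 1}
    - {"rx": 0,"ry": 0,"rz": 0,"x": -30,"y": 6,"z": 0,"claw": 1}
    - {"rx": 0,"ry": 0,"rz": 0,"x": -20,"y": 4,"z": 0,"claw": 1}
    - {"rx": 0,"ry": 0,"rz": 0,"x": 0,"y": 0,"z": 0,"claw": 1}

```text
t: 9.55
ee_pos: [0.5691, -0.2564, 0.2976]
eef_rot: [0.06, 0.683, 0.725, 0.062]
force: [-0.8, 0.9, -1.1]
opening: 0.0144
```

Run:
```python
from h import *
import pickle
R,p,s=pose();print(p,s['opening'],s['force'],s['q'],R[:,2])
c=capture('wrist');pickle.dump(c,open('w3.pkl','wb'));save('w3',c['color']);print(proj(c,[.487,-.256,.125]))
```

```text
[ 0.5691 -0.2564  0.2976] 0.01443097072866605 [-0.774   0.9153 -1.0917] [ 0.1464  0.337   0.3175  1.6827 -0.2203  0.9941  2.1764] [ 0.172   0.0084 -0.9851]
[331.3993  67.6861]
```

View pics/w3.png

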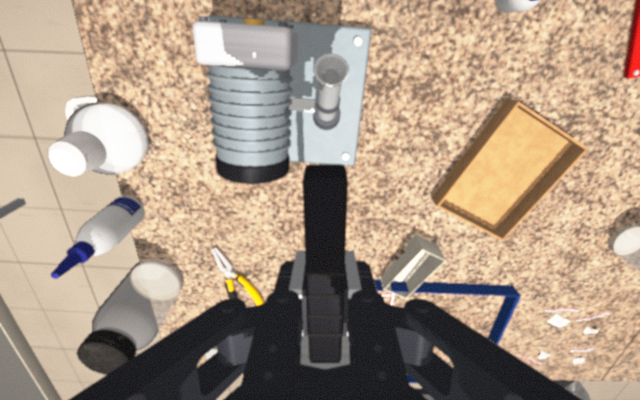

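The wrist view shows the tube's rim ellipse centred at about (331,69.5), and the pump base corners at (370,28) and (355,163). The gauge handle is in the jaws.

Run:
```python
from h import *
import pickle
c=pickle.load(open('w3.pkl','rb'))
print('mouth',plane(c,(331,69.5),.125)); a=plane(c,(370,28),.026);b=plane(c,(355,163),.026);print(a,b,b-a,np.degrees(np.arctan2(*(b-a)[1::-1])))
yaw=np.radians(-2.5)
m=np.array([.4875,-.2565,.125]);dx=np.array([np.cos(yaw),np.sin(yaw),0]);ins=np.sin(np.radians(35))*dx+[0,0,-np.cos(np.radians(35))]
R=toolR(ins,np.radians(10))
orig=m-ins*.150   # tip 50mm off mouth
g=orig-.048*ins; goto(R,g+.033*R[:,2]); print(R, g+.033*R[:,2],g)
```

```text
mouth [ 0.4886 -0.2563  0.125 ]
[ 0.4495 -0.2124  0.026 ] [ 0.6139 -0.2128  0.026 ] [ 0.1644 -0.0004  0.    ] -0.1382557666275291
turn [0.9577 0.0335 0.1032] shift mm after turn [  -5.1583 -130.6035  178.4246] | before turn [  17.6615 -220.4297   -4.2472]
[[ 0.0436  0.7064 -0.7064]
 [ 0.999  -0.0308  0.0308]
 [-0.     -0.7071 -0.7071]] [ 0.3507 -0.2505  0.2639] [ 0.374  -0.2515  0.2872]
```

Request:
step_arm:
  moves:
    - {"rx": 0,"ry": 0,"rz": 0,"x": 2,"y": -20,"z": 0,"claw": 1}
    - {"rx": 0,"ry": 0,"rz": 0,"x": 3,"y": -35,"z": 0,"claw": 1}
    - {"rx": 0,"ry": 0,"rz": 0,"x": 3,"y": -40,"z": 0,"claw": 1}
    - {"rx": 0,"ry": 0,"rz": 0,"x": 3,"y": -40,"z": 0,"claw": 1}
    - {"rx": 0,"ry": 0,"rz": 0,"x": 3,"y": -40,"z": 0,"claw": 1}
    - {"rx": 0,"ry": 0,"rz": 0,"x": 2,"y": -30,"z": -2,"claw": 1}
    - {"rx": 0,"ry": 0,"rz": 0,"x": 1,"y": -15,"z": -2,"claw": 1}
    - {"rx": 0.05,"ry": 0,"rz": 0,"x": 0,"y": 0,"z": 0,"claw": 1}

```text
t: 10.6
ee_pos: [0.3505, -0.2511, 0.2643]
eef_rot: [0.043, 0.684, 0.727, 0.045]
force: [0.5, -0.2, -1.3]
opening: 0.0147
```

Request:
step_arm:
  moves:
    - {"rx": 0.13,"ry": 0.005,"rz": 0.012,"x": 0,"y": 0,"z": 0,"claw": 1}
    - {"rx": 0.13,"ry": 0.005,"rz": 0.012,"x": 0,"y": 0,"z": 0,"claw": 1}
    - {"rx": 0.13,"ry": 0.005,"rz": 0.012,"x": 0,"y": 0,"z": 0,"claw": 1}
    - {"rx": 0.13,"ry": 0.005,"rz": 0.012,"x": 0,"y": 0,"z": 0,"claw": 1}
    - {"rx": 0.13,"ry": 0.005,"rz": 0.012,"x": 0,"y": 0,"z": 0,"claw": 1}
    - {"rx": 0.13,"ry": 0.005,"rz": 0.012,"x": 0,"y": 0,"z": 0,"claw": 1}
    - {"rx": 0.13,"ry": 0.0,"rz": 0.012,"x": 0,"y": 0,"z": 0,"claw": 1}
    - {"rx": 0,"ry": 0,"rz": 0,"x": 0,"y": 0,"z": 0,"claw": 1}

```text
t: 11.6
ee_pos: [0.3534, -0.2501, 0.2619]
eef_rot: [-0.275, 0.659, 0.647, -0.268]
force: [0.3, 0.9, -1.4]
opening: 0.0144
```

```bash
cat >> h.py <<'E'
def tube(yawdeg=-1.3,m=(.4885,-.2562,.125)):
    y=np.radians(yawdeg);ins=np.sin(np.radians(35))*np.array([np.cos(y),np.sin(y),0])+[0,0,-np.cos(np.radians(35))]
    return np.array(m),ins,toolR(ins,np.radians(10))
def tcp_for(orig,ins,R): return orig-.048*ins+.033*R[:,2]
E
python3 - <<'E'
from h import *
m,ins,R=tube(); goto(R,tcp_for(m-.150*ins,ins,R)); s=state();print(s['q'],s['opening'],s['force'],s['ee_pos'])
E
```

```text
turn [-0.0025  0.0013  0.0037] shift mm after turn [-3.0158 -2.6154 -0.2118] | before turn [-3.0064 -2.6269 -0.2014]
[0.0977 0.6235 0.3474 1.5986 0.1071 1.6774 1.9835] 0.014407135694619157 [ 0.2853  0.9112 -1.3621] [ 0.3534 -0.2501  0.2619]
```

Request:
step_arm:
  moves:
    - {"rx": 0,"ry": 0,"rz": 0.004,"x": -1.5,"y": -1,"z": 0,"claw": 1}
    - {"rx": 0,"ry": 0,"rz": 0,"x": -1.5,"y": -1.5,"z": 0,"claw": 1}
    - {"rx": 0,"ry": 0,"rz": 0,"x": 0,"y": 10,"z": 1.8,"claw": 1}
    - {"rx": 0,"ry": 0,"rz": 0,"x": 0,"y": 10,"z": 1.8,"claw": 1}
    - {"rx": 0,"ry": 0,"rz": 0,"x": 0,"y": 10,"z": 1.8,"claw": 1}
    - {"rx": 0,"ry": 0,"rz": 0,"x": 0,"y": 0,"z": 0,"claw": 1}
    - {"rx": 0,"ry": 0,"rz": 0,"x": 0,"y": 0,"z": 0,"claw": 1}
    - {"rx": 0,"ry": 0,"rz": 0,"x": 0,"y": 0,"z": 0,"claw": 1}

```text
t: 12.6
ee_pos: [0.3671, -0.2553, 0.2411]
eef_rot: [-0.273, 0.662, 0.644, -0.268]
force: [0.1, 0.4, -1.1]
opening: 0.0147
```

Run:
```python
from h import *
import pickle
m,ins,Rt=tube(); R,p,s=pose();goto(Rt,tcp_for(m-.120*ins,ins,Rt)); print(s['q'])
t=capture('top');sd=capture('side');pickle.dump((t,sd),open('i.pkl','wb'))
gi=R@[0,np.cos(np.radians(10)),np.sin(np.radians(10))];o=p-.033*R[:,2]+.048*gi
for n,x in (('tip',o+.1*gi),('orig',o),('mouth',m)): print(n,x,proj(t,x),proj(sd,x))
print('tip to mouth mm', 1e3*(Rt.T@(m-o-.1*gi)))
O=np.hstack([cv2.resize(t['color'][195:265,405:475-20],(400,560),interpolation=cv2.INTER_CUBIC),cv2.resize(sd['color'][205:275,270:320],(400,560),interpolation=cv2.INTER_CUBIC)]);save('i',O)
```

```text
turn [-0.0004 -0.0006 -0.0048] shift mm after turn [1.8557 2.4755 0.1426] | before turn [1.8674 2.4666 0.1426]
[0.1063 0.6714 0.3448 1.5695 0.0935 1.658  1.9775]
tip [ 0.4753 -0.2585  0.1432] [439.2052 245.3128] [299.1591 249.3636]
orig [ 0.418  -0.2567  0.2251] [449.7097 266.7915] [276.3296 224.3587]
mouth [ 0.4885 -0.2562  0.125 ] [436.1735 240.8772] [303.8711 253.9675]
tip to mouth mm [ 2.5564 22.1703  3.555 ]
```

View pics/i.png

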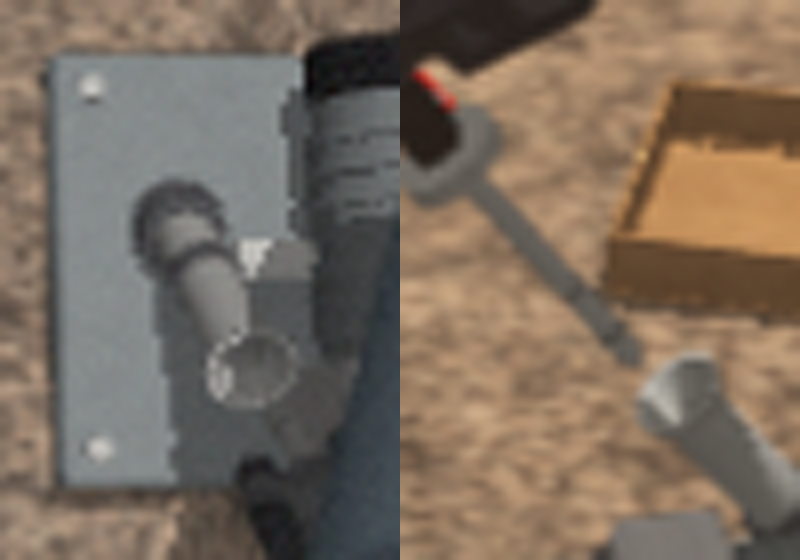

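In the pair of crops the tip is at side (299.0,250.0), and the mouth at side (305,253.5) and top (436.6,241.2). All are within about 1 px of the model. Next I compare the stem and tube directions and get the correction.

Run:
```python
from h import *
import pickle
t,sd=pickle.load(open('i.pkl','rb'))
print('mouth',tri(t,(436.6,241.2),sd,(305,253.5)))
m,ins,Rt=tube();R,p,s=pose()
a,b=proj(sd,m),proj(sd,m+.08*ins);print('tube slope pred',(b-a)[1]/(b-a)[0],'top',proj(t,m+.08*ins)-proj(t,m),'obs top ~', (np.array([185,225])-[253,370])/8)
# side: segment stem pixels, fit axis
img=sd['color'].astype(int);hsv=cv2.cvtColor(sd['color'],cv2.COLOR_RGB2HSV)
def axis(u0,u1,v0,v1):
    k=(hsv[v0:v1,u0:u1,1]<50).astype(np.uint8);n,l,st,ce=cv2.connectedComponentsWithStats(k);i=1+np.argmax(st[1:,4])
    v,u=np.where(l==i);f=cv2.fitLine(np.c_[u+u0,v+v0].astype(np.float32),cv2.DIST_L2,0,.01,.01).ravel();return st[i],f,f[1]/f[0]
print('stem',axis(281,301,229,252)); print('tube',axis(306,322,258,272))
gi=R@[0,np.cos(np.radians(10)),np.sin(np.radians(10))];o=p-.033*R[:,2]+.048*gi
d=proj(sd,o+.1*gi)-proj(sd,o+.02*gi);print('stem slope pred',d[1]/d[0])
```

```text
mouth (array([ 0.4893, -0.2572,  0.1268]), np.float64(0.0037522139789422293))
tube slope pred 1.0931241545625625 top [ -6.9975 -14.1055] obs top ~ [ -8.5   -18.125]
stem (array([ 0,  0, 19, 21, 75], dtype=int32), array([  0.6728,   0.7398, 289.8533, 239.3333], dtype=float32), np.float32(1.0996256))
tube (array([  0,   0,  16,  14, 140], dtype=int32), array([  0.7333,   0.68  , 314.0357, 264.3857], dtype=float32), np.float32(0.9273052))
stem slope pred 1.0950068795834726
```

Request:
step_arm:
  moves:
    - {"rx": 0,"ry": 0,"rz": -0.004,"x": 1.5,"y": 5,"z": 0.9,"claw": 1}
    - {"rx": 0,"ry": 0,"rz": 0,"x": 0,"y": 5,"z": 0.9,"claw": 1}
    - {"rx": 0,"ry": 0,"rz": 0,"x": 0,"y": 5,"z": 0.9,"claw": 1}
    - {"rx": 0,"ry": 0,"rz": 0,"x": 0,"y": 5,"z": 0.9,"claw": 1}
    - {"rx": 0,"ry": 0,"rz": 0,"x": 0,"y": 5,"z": 0.9,"claw": 1}
    - {"rx": 0,"ry": 0,"rz": 0,"x": 0,"y": 5,"z": 0.9,"claw": 1}
    - {"rx": 0,"ry": 0,"rz": 0,"x": 0,"y": 5,"z": 0.9,"claw": 1}
    - {"rx": 0,"ry": 0,"rz": 0,"x": 0,"y": 5,"z": 0.9,"claw": 1}

```text
t: 13.7
ee_pos: [0.3906, -0.2542, 0.2072]
eef_rot: [-0.274, 0.661, 0.646, -0.268]
force: [-0.2, 0.5, -1.6]
opening: 0.015
```

```bash
cat > chk.py <<'E'
from h import *
m,ins,Rt=tube(m=(.4888,-.2566,.1255));R,p,s=pose()
gi=R@[0,np.cos(np.radians(10)),np.sin(np.radians(10))];o=p-.033*R[:,2]+.048*gi
d=R.T@(m-o);L=d@[0,.9848,.1736];print('remaining along',1e3*L,'lat x',1e3*d[0],'lat perp (tool -y,z)',1e3*d@[0,-.1736,.9848],'ang',Ro.from_matrix(R.T@Rt).as_rotvec())
print('force tool',R.T@s['force'],'mom',s['moment'],'op',s['opening'],s['q'],s['t'])
E
python3 chk.py
```

```text
remaining along 81.02909252982984 lat x -0.09192236240688166 lat perp (tool -y,z) -1.1859656259232327 ang [-0.0007 -0.0006 -0.0004]
force tool [0.5132 0.974  1.2564] mom [-0.0495 -0.9299 -0.0144] op 0.015028478068040672 [0.1097 0.746  0.3313 1.5232 0.0701 1.6345 1.9682] 13.7
```

Request:
step_arm:
  moves:
    - {"rx": 0,"ry": 0,"rz": 0,"x": 0,"y": 7,"z": 0.8,"claw": 1}
    - {"rx": 0,"ry": 0,"rz": 0,"x": 0,"y": 7,"z": 0.8,"claw": 1}
    - {"rx": 0,"ry": 0,"rz": 0,"x": 0,"y": 7,"z": 1.2,"claw": 1}
    - {"rx": 0,"ry": 0,"rz": 0,"x": 0,"y": 7,"z": 1.2,"claw": 1}
    - {"rx": 0,"ry": 0,"rz": 0,"x": 0,"y": 7,"z": 1.2,"claw": 1}
    - {"rx": 0,"ry": 0,"rz": 0,"x": 0,"y": 7,"z": 1.2,"claw": 1}
    - {"rx": 0,"ry": 0,"rz": 0,"x": 0,"y": 7,"z": 1.2,"claw": 1}
    - {"rx": 0,"ry": 0,"rz": 0,"x": 0,"y": 7,"z": 1.2,"claw": 1}

```text
t: 14.7
ee_pos: [0.424, -0.255, 0.1613]
eef_rot: [-0.274, 0.661, 0.646, -0.268]
force: [0.6, -0.1, -0.9]
opening: 0.0144
```

```bash
python3 chk.py
```

```text
remaining along 24.19371304384892 lat x -0.10242495207769237 lat perp (tool -y,z) -0.11874942145404788 ang [-0.0007 -0.0006 -0.0004]
force tool [-0.1216  1.0843  0.1844] mom [-0.0411 -0.908   0.0623] op 0.014443608067471785 [0.1162 0.852  0.3158 1.4407 0.0412 1.6158 1.9538] 14.7
```

Free sliding so far. Now the last stretch, slowly, until the collar makes contact.

Request:
step_arm:
  moves:
    - {"rx": 0,"ry": 0,"rz": 0,"x": 0,"y": 5,"z": 0.9,"claw": 1}
    - {"rx": 0,"ry": 0,"rz": 0,"x": 0,"y": 5,"z": 0.9,"claw": 1}
    - {"rx": 0,"ry": 0,"rz": 0,"x": 0,"y": 3,"z": 0.5,"claw": 1}
    - {"rx": 0,"ry": 0,"rz": 0,"x": 0,"y": 3,"z": 0.5,"claw": 1}
    - {"rx": 0,"ry": 0,"rz": 0,"x": 0,"y": 2,"z": 0.4,"claw": 1}
    - {"rx": 0,"ry": 0,"rz": 0,"x": 0,"y": 2,"z": 0.4,"claw": 1}
    - {"rx": 0,"ry": 0,"rz": 0,"x": 0,"y": 1,"z": 0.2,"claw": 1}
    - {"rx": 0,"ry": 0,"rz": 0,"x": 0,"y": 1,"z": 0.2,"claw": 1}

```text
t: 15.7
ee_pos: [0.436, -0.2553, 0.1438]
eef_rot: [-0.274, 0.661, 0.645, -0.268]
force: [-3.1, 0.2, 4.2]
opening: 0.0152
```

```bash
python3 chk.py
```

```text
remaining along 2.899075403334418 lat x -0.02377399609051916 lat perp (tool -y,z) -0.3355514273748168 ang [-0.002  -0.0008 -0.0007]
force tool [ 0.137  -5.152  -0.7383] mom [ 0.0816  0.0247 -0.0612] op 0.015151041457437285 [0.1189 0.8927 0.3104 1.4063 0.0314 1.6123 1.9482] 15.7
```

Request:
step_arm:
  moves:
    - {"rx": 0,"ry": 0,"rz": 0,"x": 0,"y": 1,"z": 0.2,"claw": 1}
    - {"rx": 0,"ry": 0,"rz": 0,"x": 0,"y": 1,"z": 0.2,"claw": 1}
    - {"rx": 0,"ry": 0,"rz": 0,"x": 0,"y": 1,"z": 0.2,"claw": 1}
    - {"rx": 0,"ry": 0,"rz": 0,"x": 0,"y": 0,"z": 0,"claw": 1}
    - {"rx": 0,"ry": 0,"rz": 0,"x": 0,"y": 0,"z": 0,"claw": 1}
    - {"rx": 0,"ry": 0,"rz": 0,"x": 0,"y": 0,"z": 0,"claw": 1}
    - {"rx": 0,"ry": 0,"rz": 0,"x": 0,"y": 0,"z": 0,"claw": 1}
    - {"rx": 0,"ry": 0,"rz": 0,"x": 0,"y": 0,"z": 0,"claw": 1}

```text
t: 16.7
ee_pos: [0.436, -0.2554, 0.1438]
eef_rot: [-0.276, 0.661, 0.644, -0.269]
force: [-6.0, 3.0, 15.2]
opening: 0.0146
```

```bash
python3 chk.py
python3 - <<'E'
from h import *
import pickle
sd=capture('side');pickle.dump(sd,open('in.pkl','wb'));save('in',cv2.resize(sd['color'][205:285,270:350],(640,640),interpolation=cv2.INTER_CUBIC))
E
```

```text
remaining along 2.8002339552127187 lat x 0.1393431634967034 lat perp (tool -y,z) -0.6253515580053294 ang [-0.007  -0.0021 -0.0018]
force tool [  2.8454 -15.1186  -6.3695] mom [ 0.5775  2.2288 -0.2527] op 0.014624055938588176 [0.1193 0.8964 0.3109 1.4024 0.0312 1.6178 1.9476] 16.7
```

View pics/in.png

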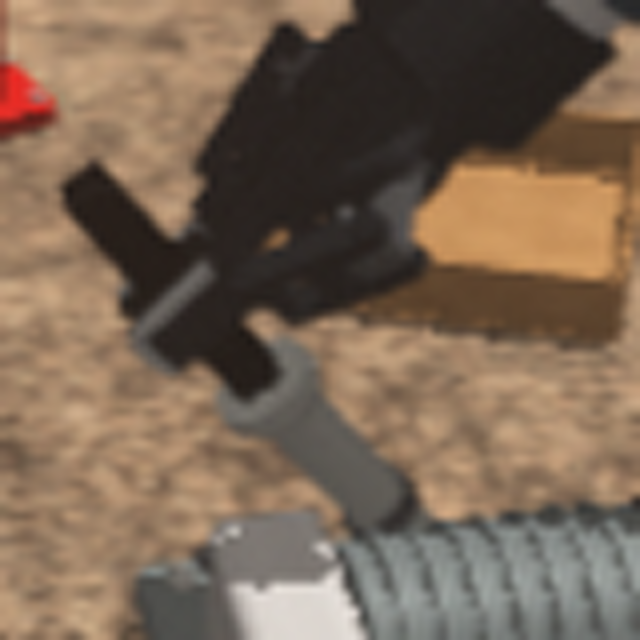

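The collar sits on the rim at crop (275,390) with no visible gap, and 15 N held it there for over 0.6 s. I'll withdraw along the tube axis.

Request:
step_arm:
  moves:
    - {"rx": 0,"ry": 0,"rz": 0,"x": 0,"y": -5,"z": -0.9,"claw": 1}
    - {"rx": 0,"ry": 0,"rz": 0,"x": 0,"y": -10,"z": -1.8,"claw": 1}
    - {"rx": 0,"ry": 0,"rz": 0,"x": 0,"y": -15,"z": -2.6,"claw": 1}
    - {"rx": 0,"ry": 0,"rz": 0,"x": 0,"y": -17,"z": -3,"claw": 1}
    - {"rx": 0,"ry": 0,"rz": 0,"x": 0,"y": -17,"z": -3,"claw": 1}
    - {"rx": 0,"ry": 0,"rz": 0,"x": 0,"y": -17,"z": -3,"claw": 1}
    - {"rx": 0,"ry": 0,"rz": 0,"x": 0,"y": -17,"z": -3,"claw": 1}
    - {"rx": 0,"ry": 0,"rz": 0,"x": 0,"y": -17,"z": -3,"claw": 1}

```text
t: 17.75
ee_pos: [0.3706, -0.2538, 0.2375]
eef_rot: [-0.274, 0.661, 0.646, -0.268]
force: [-0.4, 0.3, -1.3]
opening: 0.0147
```

Request:
step_arm:
  moves:
    - {"rx": 0,"ry": 0,"rz": 0,"x": 0,"y": -17,"z": -3,"claw": 1}
    - {"rx": 0,"ry": 0,"rz": 0,"x": 0,"y": -17,"z": -3,"claw": 1}
    - {"rx": 0,"ry": 0,"rz": 0,"x": 0,"y": -12,"z": -2,"claw": 1}
    - {"rx": 0,"ry": 0,"rz": 0,"x": 0,"y": -5,"z": -1,"claw": 1}
    - {"rx": 0,"ry": 0,"rz": 0,"x": 0,"y": 0,"z": 0,"claw": 1}
    - {"rx": 0,"ry": 0,"rz": 0,"x": 0,"y": 0,"z": 0,"claw": 1}
    - {"rx": 0,"ry": 0,"rz": 0,"x": 0,"y": 0,"z": 0,"claw": 1}
    - {"rx": 0,"ry": 0,"rz": 0,"x": 0,"y": 0,"z": 0,"claw": 1}

```text
t: 18.75
ee_pos: [0.3416, -0.253, 0.2787]
eef_rot: [-0.274, 0.661, 0.646, -0.268]
force: [0.5, -0.5, -1.6]
opening: 0.0148
```

```bash
python3 chk.py
python3 - <<'E'
from h import *
# final: gauge level, direction yaw 5deg, tip at tray centre, z .15
gx=np.array([1,0.05,0]);gx/=np.linalg.norm(gx);R=toolR(gx,np.radians(10));tip=np.array([.615,.008,.150])
tc=tip-.148*gx+.033*R[:,2];print(tc);goto(R,tc)
E
```

```text
remaining along 167.5896485891607 lat x -0.18983626451259777 lat perp (tool -y,z) -0.4471858722542308 ang [-0.0011 -0.0005 -0.0002]
force tool [-0.4697  1.5139  0.7207] mom [-0.0213 -0.9035 -0.0212] op 0.014795332568893357 [0.0994 0.5881 0.3565 1.6142 0.1197 1.6929 1.9913] 18.75
[0.4729 0.0009 0.1175]
turn [-0.9606 -0.0231 -0.0725] shift mm after turn [247.0473 113.6063 183.6872] | before turn [256.8656 202.6502  25.1539]
```

Request:
step_arm:
  moves:
    - {"rx": -0.13,"ry": -0.003,"rz": -0.01,"x": 0,"y": 0,"z": 0,"claw": 1}
    - {"rx": -0.13,"ry": -0.003,"rz": -0.01,"x": 0,"y": 0,"z": 0,"claw": 1}
    - {"rx": -0.13,"ry": -0.003,"rz": -0.01,"x": 0,"y": 0,"z": 0,"claw": 1}
    - {"rx": -0.13,"ry": -0.003,"rz": -0.01,"x": 0,"y": 0,"z": 0,"claw": 1}
    - {"rx": -0.13,"ry": -0.003,"rz": -0.01,"x": 0,"y": 0,"z": 0,"claw": 1}
    - {"rx": -0.13,"ry": -0.003,"rz": -0.01,"x": 0,"y": 0,"z": 0,"claw": 1}
    - {"rx": -0.13,"ry": -0.003,"rz": -0.01,"x": 0,"y": 0,"z": 0,"claw": 1}
    - {"rx": -0.05,"ry": -0.002,"rz": -0.002,"x": 0,"y": 0,"z": 0,"claw": 1}

```text
t: 19.75
ee_pos: [0.3399, -0.2531, 0.2789]
eef_rot: [0.06, 0.688, 0.721, 0.064]
force: [0.5, 0.1, -1.0]
opening: 0.0148
```

Request:
step_arm:
  moves:
    - {"rx": 0,"ry": 0,"rz": 0,"x": 15,"y": 10,"z": 2,"claw": 1}
    - {"rx": 0,"ry": 0,"rz": 0,"x": 33,"y": 18,"z": 3,"claw": 1}
    - {"rx": 0,"ry": 0,"rz": 0,"x": 35,"y": 18,"z": 3,"claw": 1}
    - {"rx": 0,"ry": 0,"rz": 0,"x": 35,"y": 18,"z": 3,"claw": 1}
    - {"rx": 0,"ry": 0,"rz": 0,"x": 35,"y": 18,"z": 3,"claw": 1}
    - {"rx": 0,"ry": 0,"rz": 0,"x": 35,"y": 18,"z": 3,"claw": 1}
    - {"rx": 0,"ry": 0,"rz": 0,"x": 35,"y": 18,"z": 3,"claw": 1}
    - {"rx": 0,"ry": 0,"rz": 0,"x": 20,"y": 16,"z": 3,"claw": 1}

```text
t: 20.75
ee_pos: [0.4655, -0.002, 0.2795]
eef_rot: [0.059, 0.686, 0.722, 0.063]
force: [0.4, -0.1, -1.8]
opening: 0.0146
```

```bash
cat > fin.py <<'E'
from h import *
gx=np.array([1,0.05,0]);gx/=np.linalg.norm(gx);Rt=toolR(gx,np.radians(10));tip=np.array([.615,.008,.150])
goto(Rt,tip-.148*gx+.033*Rt[:,2]);R,p,s=pose()
gi=R@[0,np.cos(np.radians(10)),np.sin(np.radians(10))];print('tip est',p-.033*R[:,2]+.148*gi,'dir',gi,'op',s['opening'],s['force'],s['q'],np.abs(s['dq']).max(),s['t'])
E
python3 fin.py
```

```text
turn [-0.001  -0.0007  0.0006] shift mm after turn [  2.5151 -20.7516 160.8877] | before turn [  2.41   -20.5931 160.9097]
tip est [0.6077 0.0052 0.3119] dir [ 0.9987  0.0507 -0.001 ] op 0.01460311494870317 [ 0.3734 -0.0548 -1.7733] [-0.0882  0.0421 -0.0102  2.071   0.0107  0.8551  1.5168] 0.4382806789702321 20.75
```

Request:
step_arm:
  moves:
    - {"rx": 0,"ry": 0,"rz": 0,"x": 2,"y": -2,"z": 15,"claw": 1}
    - {"rx": 0,"ry": 0,"rz": 0,"x": 0,"y": -4,"z": 28,"claw": 1}
    - {"rx": 0,"ry": 0,"rz": 0,"x": 0,"y": -4,"z": 30,"claw": 1}
    - {"rx": 0,"ry": 0,"rz": 0,"x": 0,"y": -4,"z": 30,"claw": 1}
    - {"rx": 0,"ry": 0,"rz": 0,"x": 0,"y": -3,"z": 25,"claw": 1}
    - {"rx": 0,"ry": 0,"rz": 0,"x": 0,"y": -2,"z": 18,"claw": 1}
    - {"rx": 0,"ry": 0,"rz": 0,"x": 0,"y": -1,"z": 10,"claw": 1}
    - {"rx": 0,"ry": 0,"rz": 0,"x": 0,"y": 0,"z": 4,"claw": 1}

```text
t: 21.75
ee_pos: [0.4734, -0.0014, 0.1183]
eef_rot: [0.06, 0.687, 0.721, 0.063]
force: [-0.2, 0.2, -1.3]
opening: 0.0148
```

Request:
step_arm:
  moves:
    - {"rx": 0,"ry": 0,"rz": 0,"x": 0,"y": 0,"z": 0,"claw": 1}
    - {"rx": 0,"ry": 0,"rz": 0,"x": 0,"y": 0,"z": 0,"claw": 1}
    - {"rx": 0,"ry": 0,"rz": 0,"x": 0,"y": 0,"z": 0,"claw": 1}
    - {"rx": 0,"ry": 0,"rz": 0,"x": 0,"y": 0,"z": 0,"claw": 1}
    - {"rx": 0,"ry": 0,"rz": 0,"x": 0,"y": 0,"z": 0,"claw": 1}
    - {"rx": 0,"ry": 0,"rz": 0,"x": 0,"y": 0,"z": 0,"claw": 1}
    - {"rx": 0,"ry": 0,"rz": 0,"x": 0,"y": 0,"z": 0,"claw": 1}
    - {"rx": 0,"ry": 0,"rz": 0,"x": 0,"y": 0,"z": 0,"claw": 1}

```text
t: 22.75
ee_pos: [0.4735, -0.0013, 0.1186]
eef_rot: [0.06, 0.687, 0.721, 0.063]
force: [0.1, -0.6, -2.0]
opening: 0.0148
```

```bash
python3 fin.py
python3 - <<'E'
from h import *
import pickle
t=capture('top');sd=capture('side');pickle.dump((t,sd),open('f.pkl','wb'))
d=pickle.load(open('c0.pkl','rb'))
# bystander change vs start (mean abs difference in patches)
for n,c,q in [('jar',sd,(322,170,342,200)),('glue',sd,(255,228,270,254)),('box',sd,(366,229,402,250)),('tray',sd,(294,214,354,248)),('box top',t,(362,132,386,166)),('tray top',t,(312,168,370,238))]:
    k='side' if c is sd else 'top';u0,v0,u1,v1=q;print(n,np.abs(c['color'][v0:v1,u0:u1].astype(int)-d[k]['color'][v0:v1,u0:u1]).mean())
R,p,s=pose();gi=R@[0,np.cos(np.radians(10)),np.sin(np.radians(10))];o=p-.033*R[:,2]
for k in (-.06,.048,.148): print(proj(t,o+k*gi),proj(sd,o+k*gi))
# stem axis in both views
a=cv2.resize(t['color'][160:280,290:390],(500,600));b=cv2.resize(sd['color'][170:270,240:365],(300,240));O=np.zeros((600,800,3),np.uint8);O[:,:500]=a;O[:240,500:]=b;save('f',O)
E
```

```text
turn [-0.0001 -0.0004 -0.0013] shift mm after turn [ 2.1717 -0.6311  1.0031] | before turn [ 2.1705 -0.6338  1.004 ]
tip est [0.6156 0.0057 0.1511] dir [ 0.9988  0.0487 -0.0001] op 0.014792393071661539 [ 0.1338 -0.6229 -2.0255] [-0.091   0.3161 -0.0084  2.2194  0.0256  0.432   1.4984] 0.0006449859879943354 22.75
jar 4.3694444444444445
glue 12.428205128205128
box 3.894179894179894
tray 3.7776143790849672
box top 2.1883169934640523
tray top 4.129310344827586
[347.8278 271.0259] [259.3448 203.0571]
[345.3586 231.0722] [293.4404 198.826 ]
[343.1111 195.1689] [323.572 195.086]
```

The viewer limit of 12 is used up, so the last checks are numeric: stem line against the model, and bystander positions.

Run:
```python
from h import *
import pickle
t,sd=pickle.load(open('f.pkl','rb'));d=pickle.load(open('c0.pkl','rb'))
# phase shift of glue patch, side view, small template of cap/bottle
for n,(u0,v0,u1,v1) in dict(glue=(256,228,269,254),jar=(322,168,342,200),box=(366,229,402,250),tray=(294,214,354,248)).items():
    T=d['side']['color'][v0:v1,u0:u1]; r=cv2.matchTemplate(sd['color'][v0-12:v1+12,u0-12:u1+12],T,cv2.TM_CCOEFF_NORMED);_,mx,_,l=cv2.minMaxLoc(r);print(n,mx,np.array(l)-12)
# stem: new pixels, grey, vs start in both views
for n,c,u0,u1,v0,v1 in (('top',t,335,352,194,229),('side',sd,297,326,188,206)):
    dif=np.abs(c['color'].astype(int)-d[n]['color']).sum(2)[v0:v1,u0:u1];sat=cv2.cvtColor(c['color'],cv2.COLOR_RGB2HSV)[v0:v1,u0:u1,1]
    k=((dif>60)&(sat<70)).astype(np.uint8);_,l,st,_=cv2.connectedComponentsWithStats(k);i=1+np.argmax(st[1:,4]);v,u=np.where(l==i)
    f=cv2.fitLine(np.c_[u+u0,v+v0].astype(np.float32),cv2.DIST_L2,0,.01,.01).ravel();print(n,'bbox',st[i][0]+u0,st[i][1]+v0,st[i][2:],'line',f)
```

```text
glue 0.8827046751976013 [0 0]
jar 0.9932668805122375 [0 0]
box 0.999065637588501 [0 0]
tray 0.9993566274642944 [0 0]
top bbox 342 195 [ 6 34 95] line [  0.0699   0.9976 344.2316 212.2211]
side bbox 297 195 [21  5 48] line [  0.9937  -0.1122 305.2708 196.9167]
```

```bash
python3 -c "
from workcell import job_done; print(job_done())"
```

```text
the job is handed in; nothing more can be done
None
```

The job is handed in at about 23 s of robot time. The gauge was taken from its rest, seated in the guide tube, withdrawn, and is now held level over the tray. `job_done()` gave no verdict.

**Grasp:** The first close shut on nothing. The side and wrist cameras showed the real fingertips about 14 mm behind the reported TCP, not 25 mm ahead as stated. I went about 39 mm deeper and gripped the handle, with a 15 mm opening reading on the 16 mm handle.

**Insertion:** The stem slid in freely until the collar stopped. I held it there with about 15 N for more than 0.6 s, and the side picture showed the collar on the rim with no visible gap. My tube model put the stop 2.8 mm further on, within calibration error.

**Withdrawal:** The gauge came straight back along the tube axis until the tip was about 67 mm clear of the mouth.

**Last checks:**
- **Tip:** estimated at (0.616, 0.006, 0.151) m, over the tray centre.
- **Level:** the axis came out level by the arm's pose. The stem lines in the top and side cameras match it within 1 px.
- **Held still:** joint speeds were about zero, and the opening was 14.8 mm.
- **Bystanders:** tray, jar, box and bottle showed no shift in the side view. The glue bottle's image match was weaker (0.88), probably from shadow or partial cover by the arm.
- **Not checked:** I could not view the final picture, because the viewer's limit of 12 was reached.

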